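# Put the mills and skimmers away after washing up

## Robot

A 7-joint arm with a two-finger parallel gripper is mounted at the origin on the work surface. World frame = base frame: x ahead of the robot, y to its left, z up, the work surface at z = 0. Lengths are in m, angles in degrees, forces in N, time in s.
With the tool pointing down it reaches from about 0.35 to 0.775 m from the base axis. Payload 3.1 kg.
Tool frame: the origin (TCP) lies on the centre line of the jaws, within the pads' length; the fingertips stand 17 mm ahead of it and the grasp point (between the pads) lies 2 mm behind it (robot.tip_reach is the distance from the TCP to the fingertips, in m); z points along the fingers, y is the line along which they close (so a half turn about z gives the same grasp; the last joint's range is limited). The gripper opens to 85 mm and grips with 20 to 120 N. Pads are 22 mm wide; open, the fingers measure 114 mm over their backs; the gripper's body (76 mm by 85 mm) begins 54 mm behind the grasp point. The pads swing forward as they close: fully open they stand 13 mm farther back than shut.
Start: joints at [70.491, 17.813, 0.802, 86.603, -0.252, 75.585, -1.558], TCP at [0.162, -0.526, 0.248] pointing down, gripper open.
Joint ranges: [-154.91, 154.91], [-16.99, 109.72], [-72.82, 74.43], [7.12, 147.25], [-82.49, 262.49], [11.32, 116.49], [-174.64, 174.64]. Speed limits (degrees/s): [159.86, 159.86, 180, 180, 180, 180, 180].

## Interface

Orientations are given as [roll, pitch, yaw] about the fixed x, y, z axes, in that order (R = Rz(yaw) Ry(pitch) Rx(roll)).
In Python, from station import robot, fingers, vision, workorder, recognise gives the robot as it stands. Calls block until the motion is done:
- robot.move_to(position, orientation): joint-space move of the TCP to a pose.
- robot.line_to(position, orientation=None, velocity=0.15, f_stop=None): straight line of the TCP; orientation=None keeps the orientation; velocity is the mean speed in m/s. With f_stop (N) it stops when the force on the tool has changed by that much, and returns True; else False.
- robot.move_j(angles): joint-space move.
- fingers.gripper_to(opening, force=None): opening from 0.0 (shut) to 1.0 (fully open); force is the grip in N (None keeps the last); returns when the fingers have stopped.
- robot.pause(seconds).
- robot.inverse_kinematics(position, orientation): joint angles nearest the present ones, or None.
- vision.grab_frame(name): name is "side" or "top"; returns the picture (480x640x3 uint8, red, green, blue); there is no depth.
- vision.calibration(name): a dict with "mtx" (3x3 intrinsics, pixels), "k1" (the pictures are not rectified: a ray, as slopes to the right and down, at radius r is drawn at 1 + k1 r^2 times it, then the intrinsics apply), "extrinsics" (4x4, takes a point from world to camera coordinates). Camera axes: x right, y up, looking along -z (the intrinsics and any distortion apply to the point x, -y, -z); pixel columns grow to the right and rows downward; lengths in m; the calibration is good to about 2 mm. A picture is of the moment at which its call begins. calibration takes no time and is no camera call.
A pose or a line that the arm cannot do raises robot.PlanningError and nothing moves.
- workorder.close_job(): hands the job in; it is judged then, once.
Trained networks look in the newest picture that a camera, given by its name, has taken for a name from the list of things; names that differ only in an ending like _2 or _b are one class to them, and where a whole thing is asked for, a point or a joint stands for the part that bears it (a point fixed in the world has none). Each returns a list of dicts, best first, with "p" (0 to 1); they miss things now and then, are a little off and sometimes report something else, mostly with a low value. They report only what shows in the picture. A call takes as long as a camera call.
- recognise(label, camera): "rect" ([centre column, centre row, width, height] in pixels, round what is visible of it).
Readings, each from a call of its own:
- robot.current_time_s(): time.
- robot.current_joint_positions(): joint angles.
- robot.current_dq(): joint speeds.
- robot.current_joint_torque(): joint torques, N m.
- robot.current_tool_pos(): TCP position.
- robot.current_eef_rot(): TCP orientation.
- robot.current_contact_force(): force on the tool from outside, world axes, zero at the start.
- robot.current_torque(): the same for the moment, N m.
- robot.current_finger_gap(): opening from 0.0 (shut) to 1.0 (fully open).
- robot.current_gripper_force(): force on a finger pad.
Only numpy, scipy, OpenCV 4.12 (cv2) and the standard library are available. Lean on these libraries where they do the work, as an engineer would, in place of code of your own. Each camera call takes 0.05 s, during which the arm holds its last target. There are 200 camera calls.

## Task

Put the washed things back in their places: stand every pepper mill that lies on the cork drying board upright on the dark tray, each firm on its narrow foot and not falling over, and move the two skimmers from the small drying stand to the long rail, lowering one into each of the two gaps between the hanging turners so that it hangs there by its hook. Do not knock any turner off the rail, and do not knock over or sweep away the jar and the stone dish on the tray or the oil bottle.

Things in the scene. Friction and masses are not known exactly. Their poses are not given: they have to be found in the camera images.
- mill1_mid (a point): Pepper mill 1 (may be absent): wooden body 50 x 50 mm, 0.2-0.4 kg, 160 mm tall in all: steel foot 38 x 38 mm up to 14 mm, body from there to 112 mm, then a round knob 28 mm across on a 20 mm neck. Lies on the cork board, knob roughly towards the robot. The point is its centre, 80 mm above the underside of the foot; z runs from foot to knob, x and y square to the faces.
- mill2_mid (a point): Pepper mill 2 (may be absent): wooden body 50 x 50 mm, 0.2-0.4 kg, 160 mm tall in all: steel foot 38 x 38 mm up to 14 mm, body from there to 112 mm, then a round knob 28 mm across on a 20 mm neck. Lies on the cork board, knob roughly towards the robot. The point is its centre, 80 mm above the underside of the foot; z runs from foot to knob, x and y square to the faces.
- mill3_mid (a point): Pepper mill 3 (may be absent): wooden body 50 x 50 mm, 0.2-0.4 kg, 160 mm tall in all: steel foot 38 x 38 mm up to 14 mm, body from there to 112 mm, then a round knob 28 mm across on a 20 mm neck. Lies on the cork board, knob roughly towards the robot. The point is its centre, 80 mm above the underside of the foot; z runs from foot to knob, x and y square to the faces.
- mill4_mid (a point): Pepper mill 4 (may be absent): wooden body 50 x 50 mm, 0.2-0.4 kg, 160 mm tall in all: steel foot 38 x 38 mm up to 14 mm, body from there to 112 mm, then a round knob 28 mm across on a 20 mm neck. Lies on the cork board, knob roughly towards the robot. The point is its centre, 80 mm above the underside of the foot; z runs from foot to knob, x and y square to the faces.
- skimmer1_grip (a point): Skimmer 1, 0.12 kg, hanging on the drying stand: wooden grip tab on top (10 mm thick in x, 22 wide in y, 48 tall), below it a hook, a thin stem on the +x side and a round disc 52 mm across, 7 to 17 mm out in x, lowest edge 161 mm below this point. The point lies in the tab, 22 mm below its top, 30 mm above the hook's inner top. z up, y along the bar.
- skimmer1_hook (a point): Skimmer 1: middle of the hook's inner top, which rests on a bar's top edge; axes as at its grip. The hook is an upside-down U open below, 16 mm wide inside in x, 20 mm wide in y; its -x lip is 18 mm long, its +x side is the stem (14 mm wide in y).
- skimmer2_grip (a point): Skimmer 2, 0.12 kg, hanging on the drying stand: wooden grip tab on top (10 mm thick in x, 22 wide in y, 48 tall), below it a hook, a thin stem on the +x side and a round disc 52 mm across, 7 to 17 mm out in x, lowest edge 161 mm below this point. The point lies in the tab, 22 mm below its top, 30 mm above the hook's inner top. z up, y along the bar.
- skimmer2_hook (a point): Skimmer 2: middle of the hook's inner top, which rests on a bar's top edge; axes as at its grip. The hook is an upside-down U open below, 16 mm wide inside in x, 20 mm wide in y; its -x lip is 18 mm long, its +x side is the stem (14 mm wide in y).
- turner1_hook (a point): Turner 1, hanging on the long rail, to stay there: tab, hook and stem like a skimmer's (tab top 52 mm above this point), ending in a slotted blade 44 mm wide in y, lowest edge 138 mm below this point. The point is the middle of the hook's inner top; z up, y along the bar, stem on the +x side.
- turner2_hook (a point): Turner 2, hanging on the long rail, to stay there: tab, hook and stem like a skimmer's (tab top 52 mm above this point), ending in a slotted blade 44 mm wide in y, lowest edge 138 mm below this point. The point is the middle of the hook's inner top; z up, y along the bar, stem on the +x side.
- turner3_hook (a point): Turner 3, hanging on the long rail, to stay there: tab, hook and stem like a skimmer's (tab top 52 mm above this point), ending in a slotted blade 44 mm wide in y, lowest edge 138 mm below this point. The point is the middle of the hook's inner top; z up, y along the bar, stem on the +x side.
- rail_mid (a point): Long rail: flat steel bar 8 mm thick (x), 20 mm tall, 370 mm long (along y) on wooden posts (14 mm square, feet 90 x 30 x 12 mm) at its ends, fixed, top 165 mm above the counter. The point is the middle of the bar's top edge; z up, x across the bar. Things hang with the hook's stem on the bar's +x side. Three turners hang on it about 130 mm apart, leaving two gaps.
- stand_mid (a point): Drying stand: the same kind of bar, posts and feet, same height, only 200 mm long. The point is the middle of the bar's top edge, y along the bar.
- tray_top (a point): Dark flat tray, 220 (x) x 340 (y) x 10 mm, no rim, fixed. The point is the centre of its top face, z up. A jar and a small dish stand near its +y end.
- board_top (a point): Cork drying board, 200 (x) x 400 (y) x 12 mm, fixed, where the mills lie. The point is the centre of its top face.
- jar: Amber jar, 0.5 kg, 64 mm across, 70 mm tall, standing on the tray; origin at the centre of its underside.
- dish: Stone dish, 0.7 kg, 60 mm across, 30 mm tall, standing on the tray; origin at the centre of its underside.
- oil: Green oil bottle, 0.8 kg, 70 mm across, 210 mm tall, at the left side of the counter; origin at the centre of its underside.

How it is judged:
By the outcome, as a careful person would: the job done as asked, in the order asked, and still so for the second after the job is handed in, with the robot touching nothing.
Of mill1, mill2, mill3, mill4 only 3 to 4 are there at a start; the rules pass over those that are not, and their reading is None.
At some moment in a run one of mill1, mill2, mill3, mill4 may be knocked a few centimetres aside while the robot is not near it.
It also fails if it takes over 210 s, if anything falls off the work surface, if the arm or the gripper's body presses on something with over 40 N, if the wrist force passes 120 N, or if a joint passes its speed limit or range.

## Working session

There is one attempt and no reset: what is moved stays moved. The work goes in short steps, each a Python script; the robot and the scene stay as the last script left them, time stands still between calls to the robot, and variables do not carry over. Pictures are saved under pics/ and viewed, at most 14 in all, crops included, and the job is handed in when it is done.

```bash
ls; mkdir -p pics; python3 - <<'E'
from station import robot, fingers, vision, workorder, recognise
import cv2, numpy as np
np.set_printoptions(precision=4,suppress=True)
for c in("side","top"):
    im=vision.grab_frame(c); cv2.imwrite(f"pics/{c}0.png",im[:,:,::-1])
    k=vision.calibration(c); print(c,k["mtx"],k["k1"],k["extrinsics"])
    for l in["mill1_mid","skimmer1_grip","turner1_hook","jar","dish","oil"]:
        print(l,[(round(d["p"],2),[round(v) for v in d["rect"]]) for d in recognise(l,c)])
print(robot.current_tool_pos(),robot.current_eef_rot(),robot.current_time_s())
E
```

```text
pics
side [[605.369    0.     323.3008]
 [  0.     605.369  244.1129]
 [  0.       0.       1.    ]] -0.17548546173759907 [[ 0.8353 -0.5496  0.0101 -0.3895]
 [ 0.3402  0.5314  0.7758 -0.3405]
 [-0.4318 -0.6446  0.6309 -1.0962]
 [ 0.      0.      0.      1.    ]]
mill1_mid [(0.74, [439, 428, 59, 72])]
skimmer1_grip [(0.82, [472, 313, 33, 76])]
turner1_hook [(0.71, [378, 244, 10, 75]), (0.51, [306, 253, 80, 57])]
jar [(0.52, [435, 286, 26, 67])]
dish []
oil [(0.9, [217, 168, 28, 63])]
top [[464.4875   0.     316.5602]
 [  0.     464.4875 247.9562]
 [  0.       0.       1.    ]] -0.011734463153796674 [[-0.1103 -0.9939 -0.0011  0.1432]
 [ 0.9706 -0.1079  0.215  -0.5483]
 [-0.2138  0.0226  0.9766 -1.1272]
 [ 0.      0.      0.      1.    ]]
mill1_mid [(0.93, [483, 266, 37, 62])]
skimmer1_grip [(0.91, [436, 188, 32, 31])]
turner1_hook [(0.67, [396, 196, 25, 26]), (0.63, [327, 204, 19, 26]), (0.54, [232, 333, 21, 22])]
jar [(0.7, [221, 294, 29, 24])]
dish [(0.98, [232, 334, 24, 24]), (0.71, [402, 279, 30, 66])]
oil [(0.78, [130, 299, 51, 30])]
[ 0.162  -0.5256  0.2483] [179.997   -0.0002  17.1269] 0.7
```

View pics/side0.png

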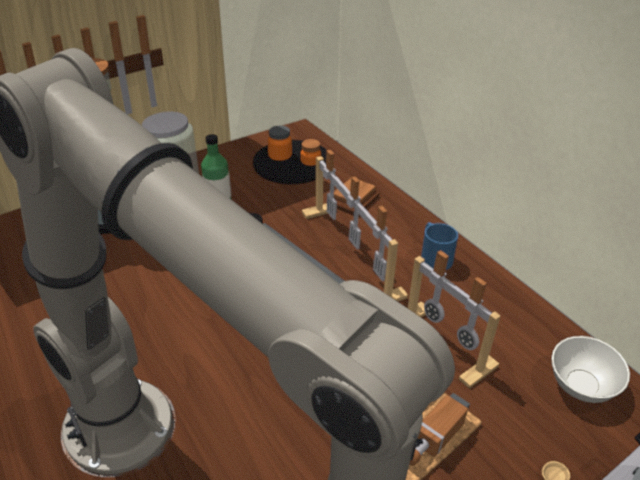

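View pics/top0.png

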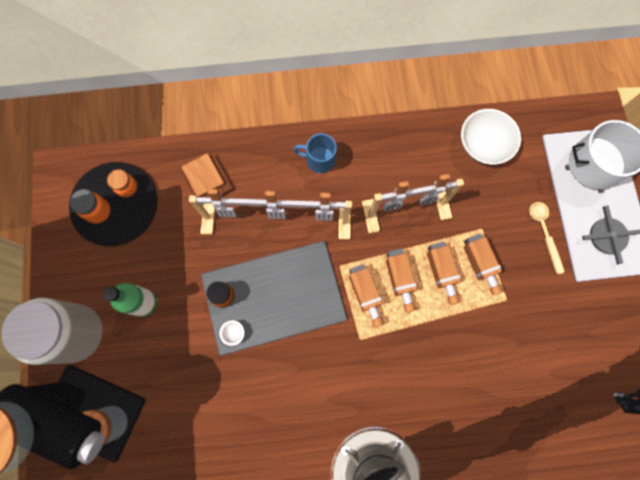

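Both views show four mills on the board (top image about (367,292), (402,279), (445,271), (484,262)), knobs towards the robot. Three turners hang on the rail, two skimmers on the stand, with the jar at (220,294) and the dish at (232,333). Next I'll fit the geometry from a magnified top view.

```bash
cat > h.py <<'E'
import numpy as np, cv2
from scipy.spatial.transform import Rotation as Rn
from scipy.optimize import least_squares
np.set_printoptions(precision=4,suppress=True)
from station import robot, fingers, vision, workorder, recognise
K={c:vision.calibration(c) for c in("top","side")}
def proj(P,c="top"):
    k=K[c]; P=np.atleast_2d(P); E=np.array(k["extrinsics"]); q=P@E[:3,:3].T+E[:3,3]
    s=np.c_[q[:,0],-q[:,1]]/(-q[:,2:3]); r2=(s**2).sum(1,keepdims=True); s=s*(1+k["k1"]*r2)
    M=np.array(k["mtx"]); return s*[M[0,0],M[1,1]]+M[:2,2]
def ray(u,c="top"):
    k=K[c]; M=np.array(k["mtx"]); E=np.array(k["extrinsics"])
    s=cv2.undistortPoints(np.array([[u]],float),M,np.array([k["k1"],0,0,0.]))[0,0]
    d=E[:3,:3].T@np.array([s[0],-s[1],-1]); return -E[:3,:3].T@E[:3,3],d
def at_z(u,z,c="top"):
    o,d=ray(u,c); return o+d*(z-o[2])/d[2]
E
python3 - <<'E'
from h import *
im=cv2.imread("pics/top0.png")
cv2.imwrite("pics/c1.png",cv2.resize(im[225:355,335:515],None,fx=4.4,fy=4.4,interpolation=cv2.INTER_CUBIC))
cv2.imwrite("pics/c2.png",cv2.resize(im[170:250,185:365],None,fx=4.4,fy=4.4,interpolation=cv2.INTER_CUBIC))
for n,u,z in[("tray",(273,296),.01),("board",(423,281),.012),("jar",(220,294),.07),("dish",(232,333),.03)]+[("mill",(x,y),.037) for x,y in((367,292),(402,279),(445,271),(484,262))]: print(n,at_z(u,z))
for q in [(.55,.1),(.45,.1),(.5,.2)]:
  for t in(90,75,60,45):
    print(q,t,robot.inverse_kinematics([*q,.1],[180,-t,0]),robot.inverse_kinematics([*q,.1],[180,-t,180]))
E
```

```text
tray [0.4568 0.2076 0.01  ]
board [ 0.4523 -0.1868  0.012 ]
jar [0.4687 0.333  0.07  ]
dish [0.3726 0.3172 0.03  ]
mill [ 0.4371 -0.034   0.037 ]
mill [ 0.4604 -0.1278  0.037 ]
mill [ 0.4687 -0.2412  0.037 ]
mill [ 0.4808 -0.3458  0.037 ]
(0.55, 0.1) 90 [-64.0842  72.6197  31.8029 146.4387 135.9087  91.3857  44.2267] None
(0.55, 0.1) 75 None None
(0.55, 0.1) 60 [ 26.6443  41.2644 -61.8549 144.0275 138.6124  69.834  130.4414] None
(0.55, 0.1) 45 [-12.4689  14.1707  -9.658  136.2981 127.6362  21.6261 126.1772] [  4.5051  63.6951 -34.4957  49.1183  14.7163 116.24    66.4   ]
(0.45, 0.1) 90 None None
(0.45, 0.1) 75 None None
(0.45, 0.1) 60 None None
(0.45, 0.1) 45 None [ 13.7697  55.6169 -44.2071  73.4335  15.414  104.6831  58.8254]
(0.5, 0.2) 90 [-46.7135  60.4446  -9.6248 142.1745 124.5451 109.9536  76.9176] None
(0.5, 0.2) 75 [-55.0747  41.4778   0.8487 146.2345 127.1047  79.1202  83.2878] None
(0.5, 0.2) 60 [ -4.426   35.1445 -51.4724 142.318  121.5253  73.9382 118.9842] None
(0.5, 0.2) 45 [-60.473   14.6081  21.7385 136.8395 105.7891  23.2965 129.2198] [  3.3888  63.7438 -47.7848  57.2043  16.5723 110.8875  51.7816]
```

View pics/c1.png

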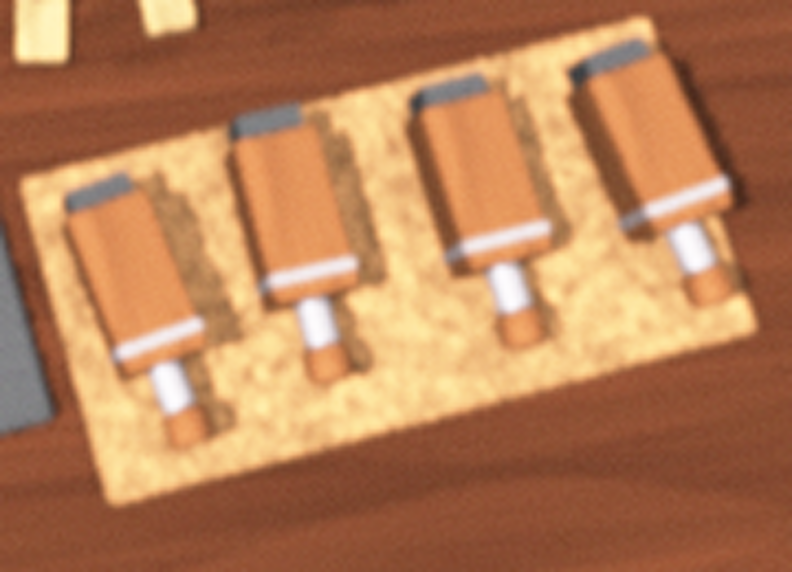

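View pics/c2.png

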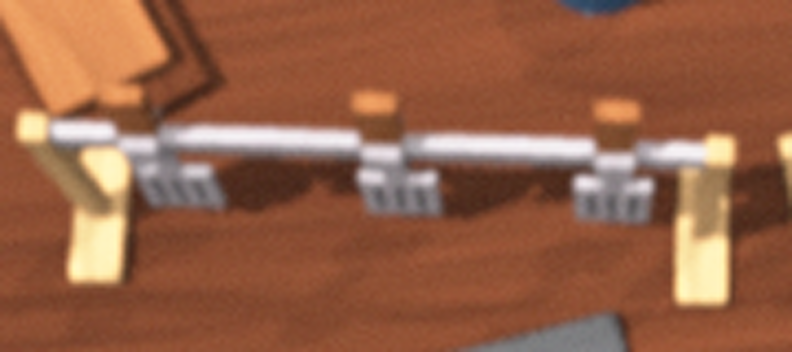

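c1 shows the four mills with their feet up in the picture (foot centres at crop (100,192), (268,122), (452,90), (612,60)) and their knobs down ((187,427), (327,362), (520,327), (708,284)). c2 shows the rail and three turners, at crop x≈130, 380 and 615. I'll fit the mill poses, overlay them, and check that the arm can reach the placing poses.

```bash
cat >> h.py <<'E'
def mill_pts(p):  # p = x,y of mill centre, yaw of axis knob->foot ; returns wire points
    x,y,a=p; f=np.array([np.cos(a),np.sin(a),0]); l=np.array([-np.sin(a),np.cos(a),0]); c=np.array([x,y,.037])
    P=lambda s,w,h: c+f*(.080-s)+l*w+np.array([0,0,h])
    return P
def fit_mill(foot,knob):
    """foot: pixel of the middle of the foot's top face far edge; knob: pixel of knob centre"""
    F=at_z(foot,.056); Kn=at_z(knob,.037); d=F-Kn; a=np.arctan2(d[1],d[0])
    u=np.array([np.cos(a),np.sin(a)]); c=((Kn[:2]+u*(.146-.08))+(F[:2]-u*.08))/2
    return np.array([c[0],c[1],a]), np.hypot(d[0],d[1])
def draw(img,p,off,s,col=(0,255,0)):
    P=mill_pts(p); f=lambda q:tuple(int(v) for v in ((proj(q)[0]-off)*s).round())
    for h in(.025,-.025):
        q=[f(P(a,b,h)) for a,b in((.014,.025),(.014,-.025),(.112,-.025),(.112,.025))]
        for i in range(4): cv2.line(img,q[i],q[(i+1)%4],col,1)
    cv2.line(img,f(P(0,0,.019)),f(P(.014,0,.019)),col,1); cv2.circle(img,f(P(.146,0,0)),8,col,1)
E
python3 - <<'E'
from h import *
im=cv2.imread("pics/c1.png"); off=np.array([335,225]);S=4.4
feet=[(98,183),(266,112),(450,80),(608,46)]; kn=[(187,427),(327,362),(520,327),(708,284)]
ms=[]
for a,b in zip(feet,kn):
    p,L=fit_mill(off+np.array(a)/S,off+np.array(b)/S); ms.append(p); print(p,np.degrees(p[2]),L); draw(im,p,off,S)
np.save("mills.npy",ms); cv2.imwrite("pics/c1o.png",im)
for u in((203,275),(325,243),(347,317),(220,352)): print("tray",at_z(u,.01)[:2])
print("rail ends",[at_z(185+np.array(c)[0]/S*0+0 if 0 else (185+c[0]/S,170+c[1]/S),.165) for c in((52,131),(705,152))])
s=cv2.imread("pics/side0.png"); cv2.imwrite("pics/s1.png",cv2.resize(s[150:390,300:510],None,fx=2.5,fy=2.5,interpolation=cv2.INTER_CUBIC))
# reach for placing
for q in [(.5,.24),(.52,.14),(.42,.2),(.44,.1)]:
  for t in(75,60,50):
    ok=[(y,r) for y in range(-90,271,15) for r in(0,180) if robot.inverse_kinematics([*q,.075],Rn.from_matrix(Rn.from_euler('z',y,degrees=True).as_matrix()@Rn.from_euler('xyz',[180,-t,0],degrees=True).as_matrix()@Rn.from_euler('z',r,degrees=True).as_matrix()).as_euler('xyz',degrees=True).tolist()) is not None]
    print(q,t,ok)
print(robot.current_time_s())
E
```

```text
[ 0.4236 -0.0346  0.2361] 13.525710189898861 0.14710108633649
[ 0.4528 -0.1277  0.1166] 6.682126928101268 0.14703000281461062
[ 0.4601 -0.2399  0.1469] 8.41791859792146 0.14711350148097516
[ 0.4715 -0.3451  0.2665] 15.27049786515287 0.14824056010585807
tray [0.5322 0.3859]
tray [0.5826 0.0567]
tray [0.3816 0.0227]
tray [0.3295 0.3546]
rail ends [array([0.6859, 0.3546, 0.165 ]), array([0.635, 0.005, 0.165])]
(0.5, 0.24) 75 [(-90, 0), (-90, 180), (-75, 0), (-75, 180), (-60, 0), (-60, 180), (-45, 0), (-45, 180), (-30, 0), (-30, 180), (-15, 0), (-15, 180), (0, 0), (0, 180), (45, 0), (45, 180), (60, 0), (60, 180), (75, 0), (75, 180), (90, 0), (90, 180), (105, 0), (105, 180), (120, 0), (120, 180), (135, 0), (135, 180), (150, 0), (150, 180), (270, 0), (270, 180)]
(0.5, 0.24) 60 [(-90, 0), (-90, 180), (-75, 0), (-75, 180), (-60, 0), (-60, 180), (-45, 0), (-45, 180), (-30, 0), (-30, 180), (-15, 0), (-15, 180), (0, 0), (0, 180), (15, 0), (15, 180), (45, 0), (45, 180), (60, 0), (60, 180), (75, 0), (75, 180), (90, 0), (90, 180), (105, 0), (105, 180), (120, 0), (120, 180), (135, 0), (135, 180), (
[... 3749 characters left out ...]
 180), (135, 0), (135, 180), (150, 0), (150, 180), (165, 0), (165, 180), (180, 0), (180, 180), (195, 0), (195, 180), (210, 0), (210, 180), (225, 0), (225, 180), (240, 0), (240, 180), (255, 0), (255, 180), (270, 0), (270, 180)]
(0.44, 0.1) 50 [(-90, 0), (-90, 180), (-75, 0), (-75, 180), (-60, 0), (-60, 180), (-45, 0), (-45, 180), (-30, 0), (-30, 180), (45, 0), (45, 180), (60, 0), (60, 180), (75, 0), (75, 180), (90, 0), (90, 180), (105, 0), (105, 180), (120, 0), (120, 180), (135, 0), (135, 180), (150, 0), (150, 180), (165, 0), (165, 180), (180, 0), (180, 180), (195, 0), (195, 180), (210, 0), (210, 180), (225, 0), (225, 180), (240, 0), (240, 180), (255, 0), (255, 180), (270, 0), (270, 180)]
0.7
```

View pics/c1o.png

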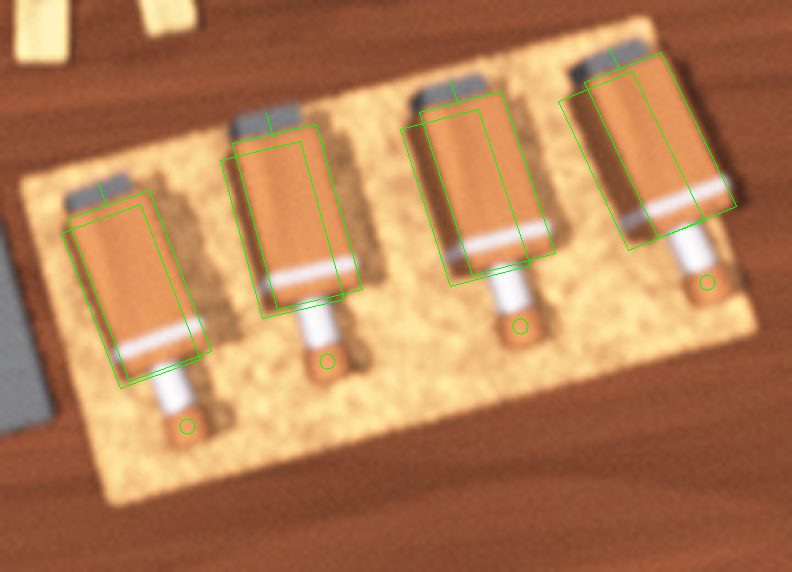

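View pics/s1.png

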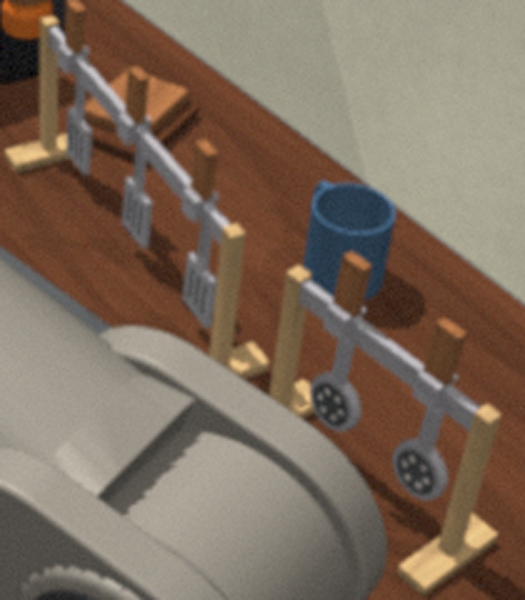

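The wireframes agree with the mills to about 1–2 mm, and the skimmer stems hang on the world +x side of the bars. I'll pick mill 1 with a 30° forward tilt and list the placing candidates.

```bash
cat >> h.py <<'E'
def ori(yaw,tilt,r):
    R=Rn.from_euler('z',yaw,degrees=True)*Rn.from_euler('xyz',[180,-tilt,0],degrees=True)*Rn.from_euler('z',r,degrees=True)
    return R.as_euler('xyz',degrees=True).tolist(), R.apply([0,0,1])
def ik(p,o): return robot.inverse_kinematics(list(map(float,p)),o)
G,SG=30,.065
TC,TY=np.array([.4565,.205]),np.radians(8.6)
def slot(u,v): return TC+np.array([np.cos(TY)*u-np.sin(TY)*v,np.sin(TY)*u+np.cos(TY)*v])
def pick(p,r):
    o,z=ori(np.degrees(p[2]),G,r)
    g=np.array([p[0]+np.cos(p[2])*(.08-SG),p[1]+np.sin(p[2])*(.08-SG),.041])+z*.002
    fingers.gripper_to(.8)
    robot.move_to([*(g[:2]-z[:2]*.15),g[2]+.13*1.0+.02],o)
    print("pre",robot.current_joint_positions())
    if robot.line_to(g.tolist(),o,velocity=.1,f_stop=12): print("CONTACT",robot.current_tool_pos(),g); return False
    fingers.gripper_to(0.0,60); print("gap",robot.current_finger_gap(),robot.current_gripper_force())
    robot.line_to([g[0],g[1],.30],o,velocity=.15); return True
def cands(q,r,z=.20):
    j0=np.array(robot.current_joint_positions()); out=[]
    for psi in range(-60,200,10):
        o,zz=ori(psi,90-G,r+180); j=ik([*q,z],o)
        if j is not None: out.append((np.abs(np.array(j)-j0).max().round(),psi,np.round(j)))
    return sorted(out,key=lambda t:t[0])
def lower_release(q,psi,r,ztop=.16):
    o,z=ori(psi,90-G,r+180); z0=.01+SG
    robot.line_to([*(q+z[:2]*.002),z0+.012],o,velocity=.12)
    hit=robot.line_to([*(q+z[:2]*.002),z0-.012],o,velocity=.02,f_stop=5)
    zc=robot.current_tool_pos()[2]; print("touch",hit,zc-z0, robot.current_finger_gap())
    fingers.gripper_to(.8); e=np.array(robot.current_tool_pos())
    robot.line_to((e-z*.13).tolist(),o,velocity=.12)
    robot.line_to([*(e-z*.13)[:2],.30],o,velocity=.2)
    print("t",robot.current_time_s())
E
python3 - <<'E'
from h import *
ms=np.load("mills.npy"); p=ms[0]
j0=np.array(robot.current_joint_positions())
for r in(0,180): print(r,ik([p[0]-.06,p[1],.19],ori(np.degrees(p[2]),G,r)[0]))
r=min((0,180),key=lambda r:np.abs(np.array(ik([p[0]-.06,p[1],.19],ori(np.degrees(p[2]),G,r)[0]))-j0).max()); print("r",r)
pick(p,r)
for c in cands(slot(.055,.03),r)[:12]: print(c)
print(robot.current_joint_positions(),robot.current_time_s())
E
```

```text
0 None
180 NoneTraceback (most recent call last):
  File "<stdin>", line 5, in <module>
  File "<stdin>", line 5, in <lambda>
TypeError: unsupported operand type(s) for -: 'NoneType' and 'float'
```

```bash
python3 - <<'E'
from h import *
ms=np.load("mills.npy")
for i,p in enumerate(ms):
  for g in(-15,0,10,20,30):
    for z in(.043,.12,.2,.3):
      s=""
      for r in(0,180):
        j=ik([p[0]+.02*np.cos(p[2]),p[1]+.02*np.sin(p[2]),z],ori(np.degrees(p[2]),g,r)[0]); s+=str(None if j is None else np.round(j).astype(int))+"  "
      print(i,g,z,s)
for q in [slot(.055,.03),slot(-.055,.03),slot(.055,-.07),slot(-.055,-.07)]:
  for t in(90,80,70):
    for psi in range(40,140,20):
      for r in (0,180):
        j=[ik([*q,z],ori(psi,t,r)[0]) for z in(.08,.2)]
        if r==0 or 1: print(q,t,psi,r,*[None if a is None else np.round(a).astype(int) for a in j])
E
```

```text
0 -15 0.043 [ 22  32 -31 104  20  65 -94]  [ 30  36 -43 104  26  67  79]  
0 -15 0.12 [ 24  26 -33 100  16  74 -91]  [ 33  30 -46 100  22  76  83]  
0 -15 0.2 [ 26  22 -35  94  14  83 -89]  [ 34  25 -47  94  18  85  87]  
0 -15 0.3 [ 27  18 -37  84  12  96 -87]  [ 34  20 -48  84  15  97  90]  
0 0 0.043 [ 28  23 -32 116  17  45 -90]  [ 40  28 -48 116  28  48  80]  
0 0 0.12 [ 31  16 -35 112  11  55 -85]  [ 40  18 -46 112  16  56  91]  
0 0 0.2 [ 34  10 -36 105   7  66 -81]  [ 40  11 -44 105   8  67  97]  
0 0 0.3 [ 36   6 -37  95   4  80 -78]  [ 40   7 -42  95   4  80 101]  
0 10 0.043 [ 32  18 -32 125  13  31 -85]  [ 42  20 -45 124  22  33  86]  
0 10 0.12 [ 37   9 -36 120   4  43 -77]  [ 40  10 -39 120   5  43 102]  
0 10 0.2 [ 40   3 -37 113  -2  55 -72]  [ 38   3 -35 113  -2  55 108]  
0 10 0.3 [ 43  -2 -37 103  -5  70 -69]  [ 38  -2 -32 103  -5  70 110]  
0 20 0.043 [ 31  13 -26 133  -3  16 -68]  [ 38  14 -35 133   6  16 104]  
0 20 0.12 [ 42   4 -36 128  -9  30 -63]  [ 31   3 -24 128 -11  30 119]  
0 20 0.2 [ 46  -4 -36 121 -15  45 -58]  [ 29  -4 -20 122 -13  44 119]  
0 20 0.3
[... 14043 characters left out ...]
-82   65 -115]
[0.4126 0.1276] 70 80 0 [ 54  47 -34 125 -55  54  65] [ 60  31 -41 124 -56  65  51]
[0.4126 0.1276] 70 80 180 [  30   41   -5  126  -68   71 -104] [  25   24    1  126  -66   81 -119]
[0.4126 0.1276] 70 100 0 [ 47  52 -35 109 -36  67  52] [ 49  39 -39 109 -41  77  44]
[0.4126 0.1276] 70 100 180 [  25   46   -6  110  -52   80 -113] [  22   32   -2  110  -54   91 -122]
[0.4126 0.1276] 70 120 0 [ 38  58 -36  95 -23  82  47] [ 39  46 -39  94 -29  90  41]
[0.4126 0.1276] 70 120 180 [  20   51   -9   96  -39   91 -118] [  17   40   -5   95  -43  101 -124]<sys>:0: UserWarning: Gimbal lock detected. Setting third angle to zero since it is not possible to uniquely determine all angles.
```

```bash
python3 - <<'E'
s=open("h.py").read()
s=s.replace("G,SG=30,.065","G,SG=15,.075")
s=s.replace("robot.move_to([*(g[:2]-z[:2]*.15),g[2]+.13*1.0+.02],o)","robot.move_to([g[0],g[1],.17],o)")
open("h.py","w").write(s)
E
python3 - <<'E'
from h import *
p=np.load("mills.npy")[0]; r=180
print(pick(p,r),robot.current_joint_positions())
for q in(slot(.055,.03),):
  for z in(.3,.28,.22):
    print(z); [print(c) for c in cands(q,r,z)[:6]]
print(robot.current_time_s())
E
```

```text
pre [ 34.7108  -0.6305 -27.8908 121.7778  -7.695   44.8823 115.0137]
gap 0.5838069403698308 62.56968855857849
True [ 36.8166  -7.7227 -26.668  108.4478 -10.3631  65.0617 116.7459]
0.3
(np.float64(72.0), 70, array([ 51.,  23., -51., 122., -80.,  54.,  45.]))
(np.float64(76.0), 80, array([ 41.,  26., -40., 114., -71.,  64.,  41.]))
(np.float64(81.0), 90, array([ 39.,  33., -41., 106., -60.,  70.,  36.]))
(np.float64(82.0), -60, array([-41.,  41., -28.,  86.,  71., 116., 133.]))
(np.float64(84.0), -50, array([-47.,  34., -20.,  96.,  71., 105., 134.]))
(np.float64(85.0), 100, array([ 36.,  38., -42.,  96., -51.,  77.,  31.]))
0.28
(np.float64(70.0), 70, array([ 51.,  26., -51., 123., -80.,  52.,  48.]))
(np.float64(74.0), 80, array([ 41.,  29., -40., 115., -70.,  62.,  43.]))
(np.float64(79.0), 90, array([ 39.,  35., -41., 106., -59.,  68.,  37.]))
(np.float64(83.0), -60, array([-46.,  40., -20.,  87.,  68., 112., 132.]))
(np.float64(84.0), -50, array([-47.,  35., -20.,  97.,  71., 104., 132.]))
(np.float64(84.0), 100, array([ 36.,  40., -42.,  97., -50.,  75.,  33.]))
0.22
(np.float64(66.0), 70, array([ 56.,  42., -61., 125., -76.,  37.,  56.]))
(np.float64(67.0), 80, array([ 42.,  37., -42., 117., -70.,  57.,  50.]))
(np.float64(74.0), 90, array([ 39.,  42., -42., 108., -57.,  63.,  43.]))
(np.float64(80.0), 100, array([ 36.,  46., -42.,  99., -47.,  70.,  37.]))
(np.float64(82.0), -60, array([-40.,  48., -31.,  89.,  72., 115., 124.]))
(np.float64(84.0), -50, array([-47.,  41., -20.,  98.,  71., 103., 125.]))
6.7
```

```bash
python3 - <<'E'
from h import *
r=180; psi=98.6; q=slot(.055,.03)
robot.move_to([*q,.30],ori(psi,90-G,r+180)[0])
print(robot.current_joint_positions(),robot.current_finger_gap())
lower_release(q,psi,r)
im=vision.grab_frame("side"); cv2.imwrite("pics/p1s.png",im[:,:,::-1])
im=vision.grab_frame("top"); t=im[:,:,::-1]; cv2.imwrite("pics/p1t.png",t)
cv2.imwrite("pics/p1.png",np.hstack([cv2.resize(im[160:380,160:520,::-1],(800,489))]))
E
```

```text
[ 36.4878  37.6264 -41.6686  97.6708 -52.0251  75.4907  31.8741] 0.5806948654701204
touch True 0.005067302274407479 0.5799472689243585
t 13.05
```

View pics/p1.png

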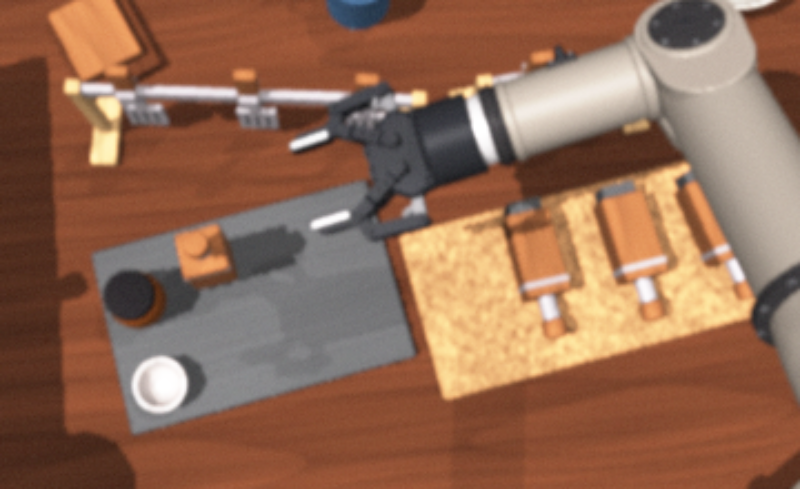

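Mill 1 stands upright at crop (205,255), clear of the jar. Mills 2–4 look unchanged. Before each further pick I'll check the image difference in that mill's region.

```bash
cat >> h.py <<'E'
T0=cv2.imread("pics/top0.png")
def changed(p,im):
    P=mill_pts(p); q=proj([P(s,w,.02) for s in(.0,.16) for w in(-.025,.025)]); x0,y0=q.min(0).astype(int)-2; x1,y1=q.max(0).astype(int)+3
    d=cv2.absdiff(cv2.GaussianBlur(im,(3,3),0),cv2.GaussianBlur(T0,(3,3),0))[y0:y1,x0:x1].max(2); return (d>35).mean()
E
python3 - <<'E'
from h import *
ms=np.load("mills.npy"); im=cv2.imread("pics/p1t.png"); print([changed(p,im) for p in ms])
r=180; psi=98.6
im=vision.grab_frame("top")[:,:,::-1].copy(); c=changed(ms[1],im); print(c)
if c<.15:
    print(pick(ms[1],r)); q=slot(-.055,.03)
    robot.move_to([*q,.30],ori(psi,90-G,r+180)[0]); print(np.round(robot.current_joint_positions()),robot.current_finger_gap())
    lower_release(q,psi,r)
    im=vision.grab_frame("top")[:,:,::-1].copy(); cv2.imwrite("pics/p2t.png",im); print([changed(p,im) for p in ms])
    cv2.imwrite("pics/p2.png",cv2.resize(im[160:380,160:520],(800,489)))
E
```

```text
[np.float64(0.427536231884058), np.float64(0.14295774647887324), np.float64(0.04716672125777923), np.float64(0.5578289286729184)]
0.14330985915492958
pre [ 60.3592   7.5095 -45.5097 115.4448  -0.5288  45.3843 112.7169]
gap 0.5766250377612313 63.003695011138916
True
[ 55.  33. -57. 113. -50.  71.  35.] 0.5755594345377282
touch True 0.003993028439096852 0.5785938737058611
t 24.7333
[np.float64(0.7234299516908212), np.float64(0.7309859154929578), np.float64(0.6207009498853586), np.float64(0.8084683148621767)]
```

View pics/p2.png

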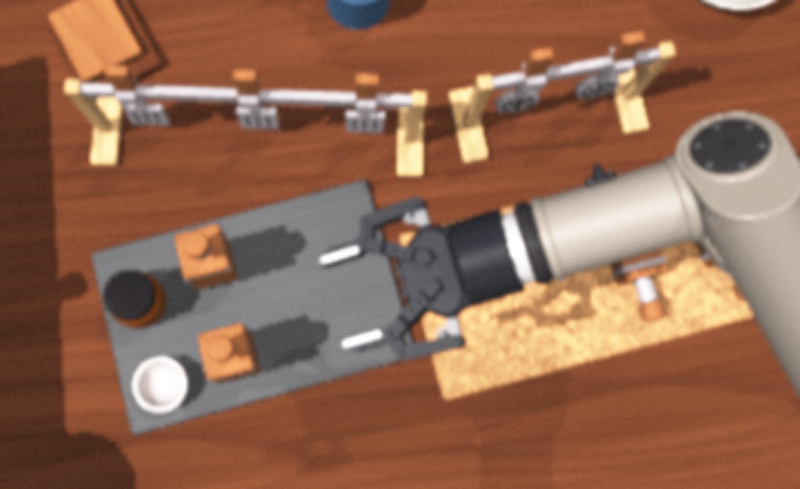

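Two mills are upright at crop (205,255) and (227,350), and the turners are in place. I'll go back to the viewing pose to check mills 3 and 4 before picking.

```bash
python3 - <<'E'
from h import *
ms=np.load("mills.npy"); r=180; psi=98.6
V=[70.491, 17.813, 0.802, 86.603, -0.252, 75.585, -1.558]
robot.move_j(V)
im=vision.grab_frame("top")[:,:,::-1].copy(); cv2.imwrite("pics/v3.png",im); c=[changed(p,im) for p in ms]; print(c)
if c[2]<.15:
    print(pick(ms[2],r)); q=slot(.055,-.075)
    robot.move_to([*q,.30],ori(psi,90-G,r+180)[0]); print(np.round(robot.current_joint_positions()),robot.current_finger_gap())
    lower_release(q,psi,r)
    robot.move_j(V)
    im=vision.grab_frame("top")[:,:,::-1].copy(); cv2.imwrite("pics/v4.png",im); print([changed(p,im) for p in ms])
cv2.imwrite("pics/v.png",cv2.resize(im[160:380,160:520],(800,489))); print(robot.current_time_s())
E
```

```text
[np.float64(0.5096618357487923), np.float64(0.5690140845070423), np.float64(0.0), np.float64(0.0)]
pre [ 55.6877  12.9419 -27.7552 107.9773  -4.0768  48.6147 129.8683]
gap 0.5796603726778643 63.544278144836426
True
[ 37.  38. -29.  91. -51.  89.  35.] 0.5764705422997839
touch True 0.00432123983366535 0.5792561019237338
t 39.6083
[np.float64(0.5066425120772947), np.float64(0.5683098591549296), np.float64(0.5859810022928267), np.float64(0.46717817561807334)]
42.0167
```

View pics/v.png

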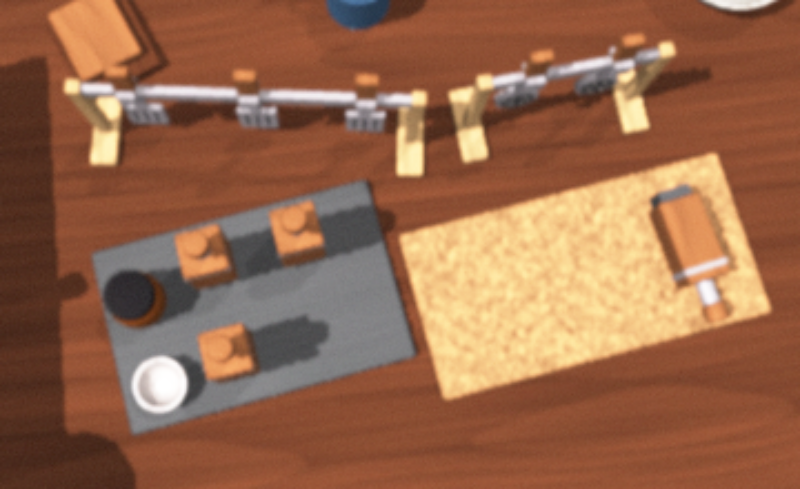

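Three mills stand. Mill 4 has been knocked aside: its foot edge is at about (672,190) and its knob at (713,305) in this crop. I'll refit it and check the overlay.

```bash
python3 - <<'E'
from h import *
ms=np.load("mills.npy"); im=cv2.imread("pics/v4.png")
off=np.array([160,160]);S=2.2222
p,L=fit_mill(off+np.array((671,189))/S,off+np.array((713,304))/S); print(p,np.degrees(p[2]),L,ms[3])
ms[3]=p; np.save("mills4.npy",ms)
o2=np.array([435,225]);c=cv2.resize(im[225:315,435:515],None,fx=6,fy=6,interpolation=cv2.INTER_CUBIC); d=c.copy(); draw(d,p,o2,6)
# skimmers' close-up from both cameras for later
side=vision.grab_frame("side")[:,:,::-1].copy(); cv2.imwrite("pics/side4.png",side)
cv2.imwrite("pics/m4.png",d[:, :400] if 0 else d)
E
```

```text
[ 0.4535 -0.3072  0.2225] 12.750919943949583 0.13859477670664447 [ 0.4715 -0.3451  0.2665]
```

View pics/m4.png

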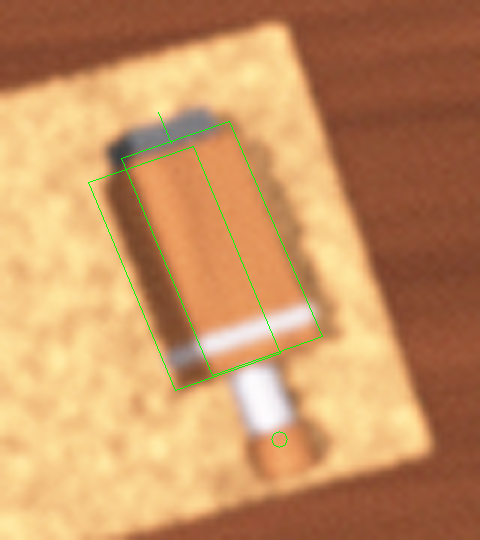

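```bash
python3 - <<'E'
from h import *
ms=np.load("mills4.npy"); r=180; psi=98.6; o2=np.array([435,225])
p,L=fit_mill(o2+np.array((166,121))/6,o2+np.array((285,450))/6); print(p,np.degrees(p[2]),L)
V=[70.491, 17.813, 0.802, 86.603, -0.252, 75.585, -1.558]
print(pick(p,r)); q=slot(-.055,-.075)
robot.move_to([*q,.30],ori(psi,90-G,r+180)[0]); print(np.round(robot.current_joint_positions()),robot.current_finger_gap())
lower_release(q,psi,r)
robot.move_j(V)
top=vision.grab_frame("top")[:,:,::-1].copy(); side=vision.grab_frame("side")[:,:,::-1].copy(); cv2.imwrite("pics/v5.png",top); cv2.imwrite("pics/s5.png",side)
for l in("skimmer1_grip","turner1_hook"):
  for c in("top","side"): print(l,c,[(round(d["p"],2),np.round(d["rect"],1)) for d in recognise(l,c)])
a=cv2.resize(top[165:365,190:370],(450,500),interpolation=cv2.INTER_CUBIC); b=cv2.resize(top[170:250,355:475],(350,233),interpolation=cv2.INTER_CUBIC); 
out=np.zeros((500,800,3),np.uint8); out[:,:450]=a; out[:233,450:]=b; cv2.imwrite("pics/w5.png",out); print(robot.current_time_s())
E
```

```text
[ 0.449  -0.3094  0.2165] 12.402982049558245 0.14659580241214407
pre [ 64.5424  17.8443 -30.3894 102.4578  -2.8386  52.0086 140.0375]
gap 0.5791499193228516 63.46456289291382
True
[ 42.  28. -25. 107. -52.  93.  44.] 0.5747132550514702
touch True 0.00534894672098081 0.5798477744978932
t 54.6333
skimmer1_grip top [(0.76, array([434.2, 187.5,  33. ,  27.8]))]
skimmer1_grip side [(0.69, array([280.2, 225.6,  29.5,  48.2]))]
turner1_hook top [(0.79, array([325.9, 202.3,  22.1,  27.7]))]
turner1_hook side [(0.84, array([379.6, 242.3,  16.4,  72.7]))]
57.0583
```

View pics/w5.png

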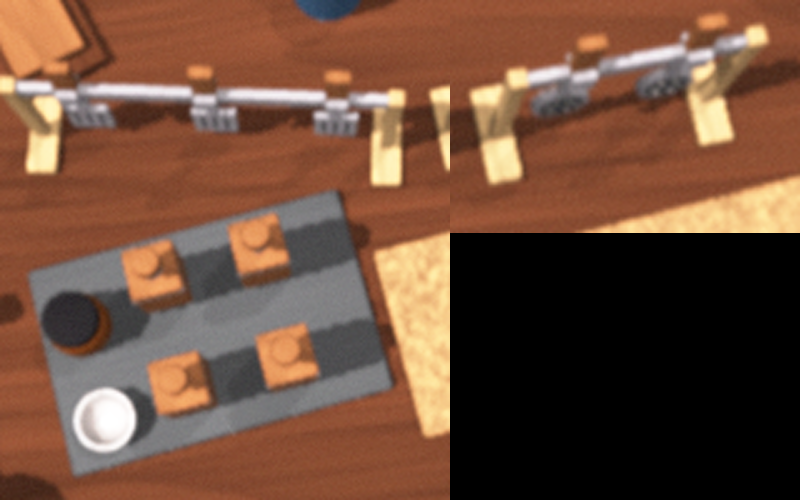

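All four mills stand upright, with the jar and dish untouched, and all three turners and both skimmers still hang. Next I'll measure the bars accurately from brightness profiles across them in both cameras.

```bash
cat > prof.py <<'E'
from h import *
def profile(img,c,A,B,ts,z=.165,n=(-.04,.04)):
    """mean brightness across the line A-B (world xy), offset d along +normal (towards +x)"""
    d=np.arange(n[0],n[1],.001); A=np.array(A);B=np.array(B); e=(B-A)/np.linalg.norm(B-A); nn=np.array([e[1],-e[0]]); nn*=np.sign(nn[0])
    g=cv2.cvtColor(img,cv2.COLOR_BGR2GRAY).astype(np.float32); out=[]
    for t0,t1 in ts:
        acc=[]
        for t in np.linspace(t0,t1,12):
            P=np.c_[np.tile(A+(B-A)*t,(len(d),1))+d[:,None]*nn,np.full(len(d),z)]; m=proj(P,c).astype(np.float32)
            acc.append(cv2.remap(g,m[:,:1],m[:,1:],cv2.INTER_LINEAR)[:,0])
        out.append(np.mean(acc,0))
    return d,out
E
python3 - <<'E'
from prof import *
top=cv2.imread("pics/v5.png"); side=cv2.imread("pics/side4.png"); s0=cv2.imread("pics/side0.png")
f=lambda x,y,s,o:np.array(o)+np.array([x,y])/s
a=lambda x,y:f(x,y,2.5,(190,165)); b=lambda x,y:f(x-450,y,2.917,(355,170))
for n,u in[("t",a(57,69)),("t",a(201,72)),("t",a(338,77)),("s",b(593,43)),("s",b(713,20))]: print(n,at_z(u,.217))
for n,u in[("railpost",a(3,83)),("railpost",a(397,97)),("standpost",b(517,76)),("standpost",b(757,36))]: print(n,at_z(u,.165))
A,B=(.6859,.3546),(.635,.005); d,o=profile(top,"top",A,B,[(.2,.36),(.58,.78)]); print("rail top cam\n",np.c_[d*1000,np.array(o).T].round()[8:].tolist())
d,o=profile(s0,"side",A,B,[(.2,.36),(.58,.78)]); print("rail side cam\n",np.c_[d*1000,np.array(o).T].round()[8:].tolist())
E
```

```text
t [0.6803 0.3054 0.217 ]
t [0.6629 0.1756 0.217 ]
t [0.6444 0.0527 0.217 ]
s [ 0.6509 -0.1288  0.217 ]
s [ 0.6594 -0.2253  0.217 ]
railpost [0.6914 0.3677 0.165 ]
railpost [ 0.6359 -0.0036  0.165 ]
standpost [ 0.6474 -0.0751  0.165 ]
standpost [ 0.6599 -0.2763  0.165 ]
rail top cam
 [[-32.0, 80.0, 75.0], [-31.0, 79.0, 74.0], [-30.0, 77.0, 72.0], [-29.0, 76.0, 69.0], [-28.0, 74.0, 68.0], [-27.0, 73.0, 66.0], [-26.0, 73.0, 64.0], [-25.0, 74.0, 64.0], [-24.0, 76.0, 63.0], [-23.0, 77.0, 63.0], [-22.0, 80.0, 63.0], [-21.0, 84.0, 63.0], [-20.0, 87.0, 64.0], [-19.0, 90.0, 66.0], [-18.0, 92.0, 66.0], [-17.0, 93.0, 66.0], [-16.0, 93.0, 67.0], [-15.0, 93.0, 67.0], [-14.0, 90.0, 70.0], [-13.0, 89.0, 74.0], [-12.0, 89.0, 79.0], [-11.0, 90.0, 85.0], [-10.0, 94.0, 93.0], [-9.0, 100.0, 101.0], [-8.0, 107.0, 111.0], [-7.0, 118.0, 123.0], [-6.0, 132.0, 138.0], [-5.0, 148.0, 156.0], [-4.0, 167.0, 176.0], [-3.0, 188.0, 197.0], [-2.0, 206.0, 214.0], [-1.0, 219.0, 226.0], [0.0, 229.0, 233.0], [1.0, 232.0, 236.0], [2.0, 232.0, 235.0], [3.0, 227.0, 230.0], [4.0, 217.0, 219.0], [5.0, 204.0, 203.0], [6.0, 18
[... 1483 characters left out ...]
 174.0, 173.0], [6.0, 162.0, 158.0], [7.0, 148.0, 141.0], [8.0, 134.0, 121.0], [9.0, 120.0, 103.0], [10.0, 107.0, 87.0], [11.0, 98.0, 76.0], [12.0, 92.0, 69.0], [13.0, 89.0, 66.0], [14.0, 89.0, 66.0], [15.0, 90.0, 66.0], [16.0, 90.0, 66.0], [17.0, 91.0, 67.0], [18.0, 93.0, 67.0], [19.0, 94.0, 68.0], [20.0, 94.0, 69.0], [21.0, 94.0, 69.0], [22.0, 93.0, 69.0], [23.0, 92.0, 69.0], [24.0, 91.0, 69.0], [25.0, 90.0, 68.0], [26.0, 89.0, 68.0], [27.0, 88.0, 67.0], [28.0, 87.0, 66.0], [29.0, 86.0, 65.0], [30.0, 84.0, 65.0], [31.0, 83.0, 64.0], [32.0, 81.0, 64.0], [33.0, 80.0, 64.0], [34.0, 79.0, 65.0], [35.0, 78.0, 66.0], [36.0, 79.0, 68.0], [37.0, 80.0, 70.0], [38.0, 83.0, 74.0], [39.0, 86.0, 77.0]]
```

Both cameras, the turner tabs and the posts agree to about 1 mm on the rail's centre line. The stand line and the skimmer tabs agree to about 3 mm. I'll check reach, then move skimmer 1 to the far gap.

```bash
cat > sk.py <<'E'
from h import *
RA=np.array([.6859,.3546]); RE=np.array([-.144,-.9895]); RNv=np.array([.9895,-.144])
def railp(y,off=.0032):   # point above the rail centre line at world y
    t=(RA[1]+RNv[1]*off-y)/-RE[1]; return RA+RNv*off+RE*t
SY,RY=3.55,-8.3; ZG=.195; ZT=.405
def o_at(yaw,h): return ori(yaw+90+h,0,0)[0]
def move_sk(s,g,h):
    fingers.gripper_to(.5)
    robot.move_to([*s,ZT-.08],o_at(SY,h))
    if robot.line_to([*s,ZG],velocity=.1,f_stop=8): print("contact on approach",robot.current_tool_pos()); return False
    fingers.gripper_to(0,35); print("gap",robot.current_finger_gap(),robot.current_contact_force())
    robot.line_to([*s,ZG+.04],velocity=.05); print("lift F",robot.current_contact_force(),robot.current_finger_gap())
    robot.line_to([*s,ZT],velocity=.12)
    robot.line_to([*g,ZT],o_at(RY,h),velocity=.12)
    hit=robot.line_to([*g,ZG+.03],velocity=.08,f_stop=6); print("coarse",hit,robot.current_tool_pos(),robot.current_contact_force(),robot.current_finger_gap())
    return not hit
def seat(g):
    hit=robot.line_to([*g,ZG-.006],velocity=.02,f_stop=4); print("seat",hit,robot.current_tool_pos(),robot.current_contact_force())
E
python3 - <<'E'
from sk import *
s1,s2=np.array([.6508,-.1288]),np.array([.658,-.2253]); g1,g2=railp(.2405),railp(.114); print(g1,g2)
for h in(0,180):
  for q,yw in((s1,SY),(s2,SY),(g1,RY),(g2,RY)):
    print(h,*[None if (j:=ik([*q,z],o_at(yw,h))) is None else np.round(j).astype(int) for z in(ZG,.325,ZT)])
E
```

```text
[0.6725 0.2405] [0.6541 0.114 ]
0 [ 29  37 -35  70  21  79   0] [ 26  35 -34  55  18  95   3] [ 23  36 -33  41  20 107   4]
0 [ 31  40 -26  64  17  80  11] [ 29  38 -27  47  16  97  13] [ 25  41 -27  31  18 111  15]
0 [  5  51 -61  59  43  90 -52] [ -1  49 -65  41  46 106 -47] [-13  47 -41  22  32 116 -37]
0 [ 14  41 -47  70  29  81 -38] [ 12  39 -51  55  29  97 -36] [  7  39 -51  40  31 109 -33]
180 [  13   33   -5   71    3   76 -169] [  14   32   -8   56    4   93 -169] [  14   34   -9   42    5  105 -169]
180 [  17   37    1   64   -1   78 -158] [  18   36    0   48    0   96 -159] [  18   39   -1   31    1  109 -159]
180 [  5  52 -62  59  44  90 128] [ -1  49 -62  41  43 105 133] [-13  47 -41  22  32 116 143]
180 [ 20  46 -62  70  40  86 136] [ 15  42 -62  54  37 100 140] [ 10  42 -62  40  39 111 144]
```

```bash
sed -i 's/ZT=.405/ZT=.396/' sk.py; python3 - <<'E'
from sk import *
s1=np.array([.6508,-.1288]); g1=railp(.2405)
print(move_sk(s1,g1,0),np.round(robot.current_joint_positions()),g1,robot.current_time_s())
cv2.imwrite("pics/k1s.png",vision.grab_frame("side")[:,:,::-1]); cv2.imwrite("pics/k1t.png",vision.grab_frame("top")[:,:,::-1])
a=cv2.imread("pics/k1s.png")[130:330,270:470]; cv2.imwrite("pics/k1.png",cv2.resize(a,(600,600),interpolation=cv2.INTER_CUBIC))
E
```

```text
gap 0.11604341304053585 [-0.005   0.8162  1.3146]
lift F [ 0.1056 -0.5448 -0.5897] 0.11188733972255725
coarse False [0.6727 0.2407 0.2255] [ 0.7244  0.4011 -0.623 ] 0.1112728676577658
True [ -6.  42. -32.  56.  21.  86. -40.] [0.6725 0.2405] 69.3833
```

View pics/k1.png

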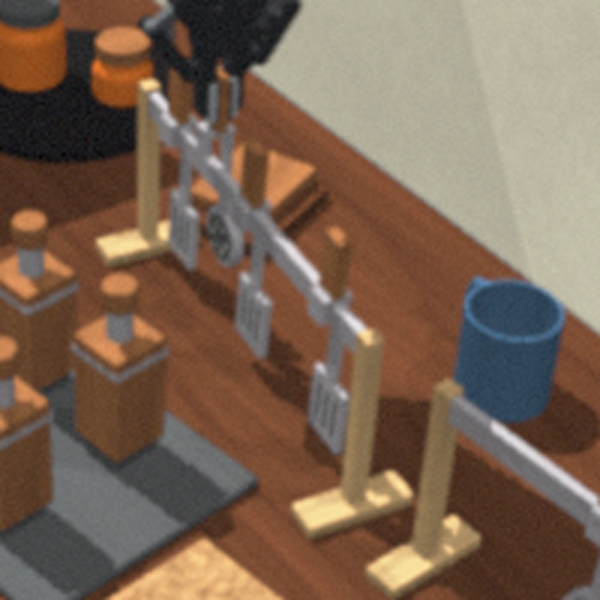

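Skimmer 1 hangs from the gripper in the far gap with its disc at (222,235), between the turners, behind and below the bar. I'll lower it to seat and release, then move skimmer 2.

```bash
python3 - <<'E'
from sk import *
g1=railp(.2405); seat(g1); z=robot.current_tool_pos()[2]
if abs(z-ZG)<.008:
    fingers.gripper_to(.35); p=robot.current_tool_pos(); robot.line_to([p[0],p[1],.33],velocity=.1)
    s2=np.array([.658,-.2253]); g2=railp(.114)
    robot.line_to([p[0],p[1],.36]); robot.move_to([.6,-.1,.36],o_at(SY,0))
    cv2.imwrite("pics/k2t.png",vision.grab_frame("top")[:,:,::-1])
    print(move_sk(s2,g2,0),np.round(robot.current_joint_positions()),g2,robot.current_time_s())
cv2.imwrite("pics/k2s.png",vision.grab_frame("side")[:,:,::-1]); 
a=cv2.imread("pics/k2s.png")[130:330,270:470]; cv2.imwrite("pics/k2.png",cv2.resize(a,(600,600),interpolation=cv2.INTER_CUBIC))
E
```

```text
seat True [0.6725 0.2404 0.1955] [ 0.6045 -0.9719  5.171 ]
gap 0.11093094917046667 [-0.2751 -0.2272  1.5016]
lift F [ 0.5995 -0.3575 -0.1718] 0.11534229489701983
coarse False [0.6543 0.1141 0.2255] [-0.2884  0.271  -0.9429] 0.11473352790659651
True [  7.  36. -32.  67.  18.  82. -32.] [0.6541 0.114 ] 84.725
```

View pics/k2.png

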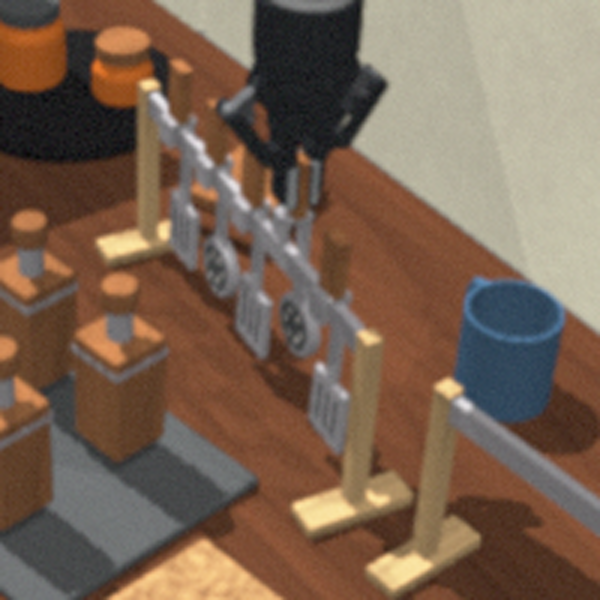

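Skimmer 1 hangs seated, with its disc at (218,265). Skimmer 2 is above the second gap, disc at (298,325). I'll seat it, release, clear the arm and check everything.

```bash
python3 - <<'E'
from sk import *
g2=railp(.114); seat(g2); z=robot.current_tool_pos()[2]
if abs(z-ZG)<.008:
    fingers.gripper_to(.35); p=robot.current_tool_pos(); robot.line_to([p[0],p[1],.36],velocity=.1)
    robot.move_to([.5,-.25,.36],o_at(SY,0)); robot.move_j([70.491, 17.813, 0.802, 86.603, -0.252, 75.585, -1.558])
t=vision.grab_frame("top")[:,:,::-1]; s=vision.grab_frame("side")[:,:,::-1]
out=np.zeros((420,800,3),np.uint8); out[:,:400]=cv2.resize(t[165:365,185:375],(400,420)); out[:,400:]=cv2.resize(s[110:320,200:400],(400,420)); cv2.imwrite("pics/fin.png",out); print(robot.current_time_s())
E
```

```text
seat True [0.6541 0.114  0.1955] [-0.3291 -0.0012  4.1763]
91.4667
```

View pics/fin.png

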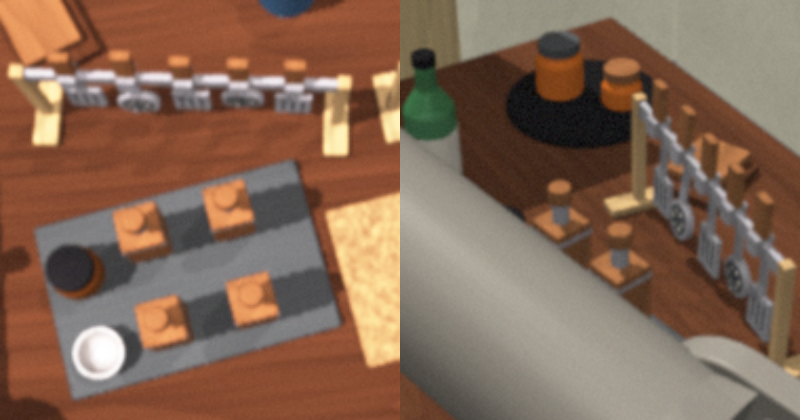

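The final view shows four upright mills on the tray and skimmers hanging in both gaps between the three turners. The jar, dish and oil bottle are in place.

```bash
python3 -c "
from station import workorder; print(workorder.close_job())"
```

```text
the job is handed in; nothing more can be done
None
```

The job is handed in: all four mills stand upright on the tray, both skimmers hang in the gaps between the three turners, and the jar, dish and oil bottle are undisturbed; robot time was about 91 s.

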